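Isolate the shaker, load the sample bottle, switch back on

TASK

Turn the shaker's red isolator handle to off, then, while it is off, stand the orange-capped bottle from the tray upright and fully home in the blue holder ring on the shaker, setting it down gently, and let go. Then turn the isolator handle back to on, and leave the other bottles and glassware where they are.

Things in the scene. Friction and masses are not known exactly. Their poses are not given: they have to be found in the camera images.
- isolator: fixed grey isolator box 180 mm wide (y), 165 deep, 200 high, left or right of the tray. Origin: centre of the underside; x away from the robot. Its panel slopes, facing -x: outward normal (-0.643, 0, 0.766), up-slope (0.766, 0, 0.643) in its frame. Yellow plate with a black dot (off) at its +y side, a green dot (on) at its -y side.
- visor_edge (a point): middle of the lower outer edge of the isolator's blue visor, 190 mm wide, parallel to the panel: 92 mm up-slope of handle_hub and 22 mm further out along the normal; the visor runs 75 mm up-slope from here. A vertical tool's body fouls it; a tool square to the panel (tilted 40 degrees) with its TCP at the lever's mid-plane clears it.
- handle_hub (a point): point on the handle's turning axis, at the mid-plane of the lever, 34 mm out from the panel along its normal; fixed in the isolator, at (-55, 0, 75) mm in its frame. The turning axis is the panel's normal.
- handle_grip (a point): middle of the red lever's grip, on the lever 50 mm from the hub, at the mid-plane. The lever is a red bar 16 mm wide and 22 mm deep (along the panel normal, 11 mm either side of this point), reaching 74 mm from the hub (and 18 mm behind it); the gap between lever and panel is 23 mm. Turns with the handle.
- handle (a joint): handle, rad: 0 = off, lever up-slope and 45 degrees to the box's +y side (up-left seen from the robot); 1.571 = on, 45 degrees to the -y side (up-right). Clockwise, facing the panel, raises it. Stops at both ends; an over-centre weight holds it at each end and throws it to the nearer end from half way (0.785). Needs up to 0.2 N m (4 N at the grip point) leaving an end, less further on. Starts on.
- shaker: fixed aluminium shaker 170 x 190 mm, steel deck with its top at 73 mm, with one upright blue holder ring in the middle of the deck. Origin: centre of the underside, z up. It stands on the other side of the tray from the isolator.
- holder_floor (a point): centre of the holder ring's inner floor, 77 mm above the table; a seated bottle's origin is here. The bore is 58 mm in diameter, widening to about 66 mm over the top 10 mm; z up.
- holder_rim (a point): centre of the holder ring's mouth, 113 mm above the table, 36 mm above its inner floor; the ring is 74 mm in outer diameter at the rim.
- tray: fixed grey tray 300 mm (its x) by 104 mm (its y), floor 6 mm thick, with 12 mm high lips along its long edges; three bottles stand on it in a row along its x, about 100 mm apart. Origin: centre of its underside.
- bottle_orange: plain white capped sample bottle, a cylinder 52 mm in diameter and 95 mm high with a bright orange cap (44 mm in diameter, 20 mm high) and a band of that colour near its foot, 115 mm high in all, about 0.25 kg; origin at the centre of its underside, z up its axis. Best gripped across the 52 mm body, 75 to 82 mm above its underside. This is the one to load.
- bottle_white: plain white capped sample bottle, a cylinder 52 mm in diameter and 95 mm high with a white cap (44 mm in diameter, 20 mm high) and a band of that colour near its foot, 115 mm high in all, about 0.25 kg; origin at the centre of its underside, z up its axis. Best gripped across the 52 mm body, 75 to 82 mm above its underside. Leave it on the tray.
- bottle_black: plain white capped sample bottle, a cylinder 52 mm in diameter and 95 mm high with a black cap (44 mm in diameter, 20 mm high) and a band of that colour near its foot, 115 mm high in all, about 0.25 kg; origin at the centre of its underside, z up its axis. Best gripped across the 52 mm body, 75 to 82 mm above its underside. Leave it on the tray.
- beaker: glass beaker, 70 mm in diameter, 90 mm high, beyond the tray; bystander; origin at the centre of its underside
- flask: green glass conical flask, 76 mm in diameter at the foot, 120 mm high, beyond the tray; bystander; origin at the centre of its underside
- reagent: white bottle with a black cap, 64 mm in diameter, 160 mm high, at the far right; bystander; origin at the centre of its underside

How it is judged:
On the way, in this order (a step that is already met when the one before it is completed fails the run):
1. the isolator handle is turned to off (value of joint handle below 0.1 rad), for 0.2 s.
2. with the isolator off, the orange-capped bottle stands fully home in the holder ring, released (horizontal distance between bottle_orange and holder_floor below 0.006 m and z of bottle_orange in the frame of holder_floor between -0.005 and 0.005 m and angle between bottle_orange's own z axis and vertical below 0.08 rad and value of joint handle below 0.15 rad and contact force between the fingers and bottle_orange below 0.2 N), for 0.2 s.
3. the isolator handle is turned back to on (value of joint handle above 1.45 rad), for 0.2 s.
At the end, for the whole second after the job is handed in: Handle at rest at on (above 1.45 rad); orange-capped bottle released, at rest in the holder ring: underside within 5 mm of its floor and 6 mm of its centre, tilt under 0.08 rad; other bottles, beaker, flask and reagent bottle within 40 mm of where they began (value of joint handle above 1.45 rad and velocity of joint handle below 0.1 rad/s and horizontal distance between bottle_orange and holder_floor below 0.006 m and z of bottle_orange in the frame of holder_floor between -0.005 and 0.005 m and angle between bottle_orange's own z axis and vertical below 0.08 rad and linear speed of bottle_orange below 0.02 m/s and distance of each of bottle_white, bottle_black, beaker, flask, reagent from where it was at the start of the episode below 0.04 m); the robot touches nothing.
It fails at once if the orange-capped bottle is dropped into the holder ring (over 0.35 m/s inside it) (horizontal distance between bottle_orange and holder_floor below 0.01 m and z of bottle_orange in the frame of holder_floor below 0.03 m and linear speed of bottle_orange above 0.35 m/s).
It fails at once if the orange-capped bottle is forced into the shaker (over 60 N) (contact force between bottle_orange and shaker above 60 N).
It fails at once if the orange-capped bottle is tipped over (angle between bottle_orange's own z axis and vertical above 0.8 rad).
It fails at once if another bottle or piece of glassware is knocked over or shoved away (angle between any of bottle_white, bottle_black, beaker, flask, reagent's own z axis and vertical above 0.4 rad or distance of any of bottle_white, bottle_black, beaker, flask, reagent from where it was at the start of the episode above 0.06 m).
It also fails if it takes over 70 s, if anything falls off the work surface, if the arm or the gripper's body presses on something with over 40 N, if the wrist force passes 120 N, or if a joint passes its speed limit or range.

ROBOT

A 7-joint arm with a two-finger parallel gripper is mounted at the origin on the work surface. World frame = base frame: x ahead of the robot, y to its left, z up, the work surface at z = 0. Lengths are in m, angles in rad, forces in N, time in s.
With the tool pointing down it reaches from about 0.425 to 0.875 m from the base axis. Payload 4.7 kg.
Tool frame: the origin (TCP) lies between the finger pads, 19 mm behind the fingertips; this is the grasp point; z points along the fingers, y is the line along which they close (so a half turn about z gives the same grasp; the last joint's range is limited). The gripper opens to 87 mm and grips with 3 to 60 N. Pads are 19 mm wide; open, the fingers measure 117 mm over their backs; the gripper's body (75 mm by 190 mm) begins 51 mm behind the grasp point.
Start: joints at [1.134, 0.321, -0.07, 1.45, 0.023, 1.371, -0.057], TCP at [0.283, -0.585, 0.241] pointing down, gripper open.
Joint ranges: [-2.86, 2.86], [-0.3, 2.09], [-1.38, 1.24], [0.06, 2.45], [-1.56, 4.7], [0.09, 2.05], [-2.69, 2.69]. Speed limits (rad/s): [2.57, 2.57, 3.14, 3.14, 3.14, 3.14, 3.14].

INTERFACE

Orientations are given as a rotation vector (axis times angle).
In Python, from bench import ctrl gives the robot as it stands.
- The arm moves only by the shell command python3 -m crank 'ROWS' [OPENING] [FORCE]. ROWS is JSON, a list of rows, each an object of numbers: "tx", "ty", "tz": the shift along the tool's x, y, z in mm; "turn": the turn about the tool's z in units of 5 degrees (1.0 is 5 degrees). In form: [{"tx": .., "ty": .., "tz": .., "turn": ..}, ...]. A call has 1 to 5 rows; each row is the pose to reach, as a shift and turn from the pose commanded when the call began, along the tool's axes at that moment; what a row does not reach only later rows make up. A row lasts 1/8 s, in which the tool goes at most 62.5 mm and 10.7 degrees, less where a joint would pass 70% of its speed; a pose out of reach is approached as far as the arm can. A call with a gripper value outside its range is refused whole. OPENING is the finger opening in mm, from 0 to 87, set as the call begins (- or left out, the last holds). The fingers move at their own pace and stop on an object; FORCE is the grip in N (left out, the last holds). Time passes only in rows, so rows that repeat a pose let the fingers close. It gives the time, the measured TCP pose, the force, the opening and the grip force at its end, in the units of the state.
- ctrl.get_state(): the state, without advancing time (a new reading comes with each control period).
- ctrl.get_image(name): name is "side" or "top" or "wrist"; returns (picture, depth): 420x560x3 uint8, red, green, blue; 420x560 float32, m along the optical axis (not along the pixel's ray), 0 where there is no reading.
- ctrl.camera_model(name): a dict with "intrinsics" (3x3 intrinsics, pixels), "dist_coeffs" ([k1, k2, p1, p2, k3] as OpenCV has them; the pictures are not rectified), "origin" and "orientation" of the camera in the world. Camera axes: x right, y down, z forward; pixel columns grow to the right and rows downward; lengths in m; the calibration is good to about 2 mm. A picture is of the moment at which its call begins: read the wrist's pose just before it. camera_model takes no time and is no camera call; for the wrist camera it gives the pose at the moment of the call.
- ctrl.close_job(): hands the job in; it is judged then, once.
Trained networks look in the newest picture that a camera, given by its name, has taken for a name from the list of things; names that differ only in an ending like _2 or _b are one class to them, and where a whole thing is asked for, a point or a joint stands for the part that bears it (a point fixed in the world has none). Each returns a list of dicts, best first, with "confidence" (0 to 1); they miss things now and then, are a little off and sometimes report something else, mostly with a low value. They report only what shows in the picture. A call takes as long as a camera call.
- ctrl.recognise(camera, query): "xyz" ([x, y, z] in m, in world coordinates, good to about 4 mm: the middle of the surface that is visible of it).
- ctrl.mark_of(camera, query): "xyz" ([x, y, z] in m, in world coordinates, good to about 4 mm: a listed point, or the origin of a listed thing).
The state is a dict: "time": time; "joint_positions": joint angles; "qd": joint speeds; "joint_torque": joint torques, N m; "position": TCP position; "tool_rot": TCP orientation; "ft_force": force on the tool from outside, world axes, zero at the start; "torque": the same for the moment, N m; "grip_width": opening from 0.0 (shut) to 1.0 (fully open); "grip_force": force on a finger pad.
Only numpy, scipy, OpenCV 4.12 (cv2) and the standard library are available. Lean on these libraries where they do the work, as an engineer would, in place of code of your own. Each camera call takes 0.05 s, during which the arm holds its last target. There are 200 camera calls.

## Working session

There is one attempt and no reset: what is moved stays moved. The work goes in short steps, Python scripts to look and compute and a shell command to move; the robot and the scene stay as the last step left them, time stands still between calls to the robot, and variables do not carry over. Pictures are saved under pics/ and viewed, at most 10 in all, crops included, and the job is handed in when it is done.

```bash
mkdir -p pics; ls; python3 - <<'E'
from bench import ctrl
import cv2,numpy as np
s=ctrl.get_state();print({k:np.round(v,3).tolist() for k,v in s.items()})
ims=[]
for c in["top","side"]:
    im,d=ctrl.get_image(c);ims.append(im)
    m=ctrl.camera_model(c);print(c,np.round(m["origin"],3),np.round(m["orientation"],3).tolist())
    for q in["isolator","handle_hub","handle_grip","visor_edge","holder_floor","holder_rim","shaker","tray","bottle_orange","bottle_white","bottle_black","beaker","flask","reagent"]:
        print(q,[(np.round(r["xyz"],3).tolist(),round(r["confidence"],2)) for r in ctrl.mark_of(c,q)[:2]])
v=np.vstack(ims);v=cv2.resize(np.hstack(ims),(800,300))
cv2.imwrite("pics/a.png",v[:,:,::-1])
E
```

```text
pics
{'time': 0.0, 'joint_positions': [1.134, 0.322, -0.07, 1.452, 0.023, 1.371, -0.057], 'qd': [0.0, -0.0, 0.001, 0.001, 0.001, -0.001, 0.003], 'joint_torque': [0.0, -49.128, -0.404, -31.252, -0.064, 0.044, 0.0], 'position': [0.283, -0.585, 0.24], 'tool_rot': [-3.06, -0.702, 0.001], 'ft_force': [0.931, -0.454, -0.781], 'torque': [-0.015, 0.003, 0.026], 'grip_force': 0.0, 'grip_width': 1.0}
top [ 0.503 -0.085  1.485] [-2.163, 2.196, -0.075]
isolator [([0.537, -0.285, 0.003], 0.76)]
handle_hub [([0.488, -0.297, 0.073], 0.85)]
handle_grip [([0.521, -0.326, 0.098], 0.68)]
visor_edge [([0.54, -0.286, 0.148], 0.6)]
holder_floor [([0.597, 0.282, 0.075], 0.56)]
holder_rim [([0.595, 0.281, 0.113], 0.69), ([0.595, 0.282, -0.001], 0.59)]
shaker [([0.599, 0.285, -0.001], 0.73)]
tray [([0.55, 0.017, 0.001], 0.77)]
bottle_orange [([0.448, 0.025, 0.003], 0.49)]
bottle_white [([0.548, 0.008, 0.004], 0.58)]
bottle_black [([0.649, 0.017, 0.007], 0.77)]
beaker [([0.744, -0.172, -0.0], 0.73), ([0.649, 0.019, 0.011], 0.36)]
flask [([0.748, 0.169, 0.0], 0.73)]
reagent [([0.549, -0.518, 0.0], 0.7)]
side [0.069 0.723 0.883] [-0.752, 2.539, -1.196]
isolator [([0.537, -0.284, 0.002], 0.8)]
handle_hub [([0.483, -0.298, 0.074], 0.74), ([0.444, 0.024, 0.006], 0.22)]
handle_grip [([0.522, -0.326, 0.098], 0.8)]
visor_edge [([0.542, -0.285, 0.149], 0.73)]
holder_floor [([0.589, 0.281, 0.083], 0.68)]
holder_rim [([0.595, 0.276, 0.113], 0.68), ([0.592, 0.282, 0.077], 0.67)]
shaker [([0.592, 0.283, 0.002], 0.78)]
tray [([0.552, 0.014, 0.001], 0.82), ([0.592, 0.285, 0.079], 0.67)]
bottle_orange [([0.449, 0.022, 0.008], 0.94)]
bottle_white [([0.55, 0.008, 0.008], 0.67), ([0.592, 0.273, 0.111], 0.47)]
bottle_black [([0.654, 0.018, 0.006], 0.72)]
beaker [([0.75, -0.178, -0.001], 0.74)]
flask [([0.753, 0.172, -0.004], 0.75)]
reagent [([0.448, 0.024, 0.007], 0.27)]
```

View pics/a.png

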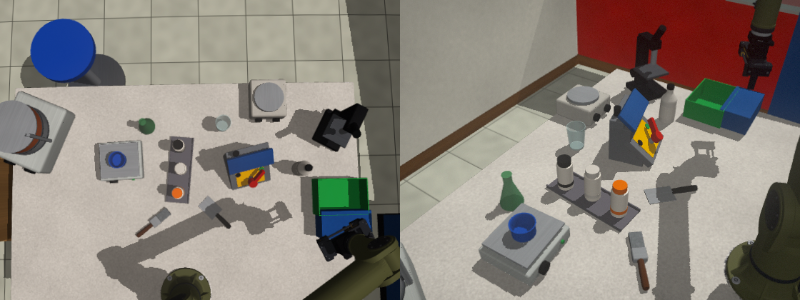

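The top view has the isolator at about (250,168), yawed about 13°, with the lever pointing up-right (on). The shaker is at (118,160) and the orange bottle at (178,193). The network points agree with each other and with the given heights. The tool can't tilt, so I'll push the lever from the side with the tips of closed vertical fingers, keeping the body outside the visor.

```bash
cat > h.py <<'E'
from bench import ctrl
import numpy as np
from scipy.spatial.transform import Rotation as R
def rel(p,yaw=None):
    "tool-axis shift (mm) and turn units to reach world p with tool x at yaw (deg)"
    s=ctrl.get_state();M=R.from_rotvec(s["tool_rot"]).as_matrix()
    d=M.T@(np.array(p)-s["position"])*1000
    y0=np.degrees(np.arctan2(M[1,0],M[0,0]))
    t=0 if yaw is None else -((yaw-y0+90)%180-90)/5
    print("pos",np.round(s["position"],4),"yaw %.1f"%y0,"tilt",np.round(M[:,2],3),"-> t",np.round(d,1),"turn %.2f"%t)
ISO=np.array([.5385,-.285,0]);Y=13
def iso(x,y,z): return ISO+R.from_euler("z",Y,degrees=True).apply(np.array([x,y,z])/1000)
E
python3 - <<'E'
from h import *
rel([*iso(-32,-80,0)[:2],.24],13)
m=ctrl.camera_model("wrist");s=ctrl.get_state()
print(R.from_rotvec(s["tool_rot"]).inv().apply(m["origin"]-np.array(s["position"])))
# visor yaw check from blue pixels in top depth
import cv2
im,d=ctrl.get_image("top");c=ctrl.camera_model("top")
o=np.array(c["orientation"]);Rc=R.from_rotvec(o) if o.size==3 else R.from_matrix(o)
v,u=np.nonzero(d>0);q=cv2.undistortPoints(np.float32(np.c_[u,v])[:,None],np.array(c["intrinsics"]),np.array(c["dist_coeffs"]))[:,0]
P=Rc.apply(np.c_[q,np.ones(len(q))]*d[v,u][:,None])+c["origin"]
hsv=cv2.cvtColor(im,cv2.COLOR_RGB2HSV)[v,u]
k=(hsv[:,0]>100)&(hsv[:,0]<125)&(hsv[:,1]>120)&(abs(P[:,0]-.56)<.1)&(abs(P[:,1]+.285)<.16)&(P[:,2]>.13)
print(k.sum(),P[k].min(0),P[k].max(0),P[k].mean(0),cv2.minAreaRect(np.float32(P[k][:,:2]*1000)))
k=(abs(P[:,0]-.593)<.06)&(abs(P[:,1]-.281)<.06)&(P[:,2]>.095)&(hsv[:,0]>100)&(hsv[:,0]<125)
print("ring",k.sum(),cv2.minEnclosingCircle(np.float32(P[k][:,:2]*1000)))
k=(hsv[:,0]<16)&(hsv[:,1]>150)&(abs(P[:,0]-.448)<.05)&(abs(P[:,1]-.023)<.05)&(P[:,2]>.11)
print("cap",k.sum(),cv2.minEnclosingCircle(np.float32(P[k][:,:2]*1000)),P[k].mean(0))
E
```

```text
pos [ 0.2832 -0.5851  0.2413] yaw 25.8 tilt [-0. -0. -1.] -> t [311.6 -88.    1.3] turn 2.57
[ 0.06601113  0.00054209 -0.14339352]
1378 [ 0.52561692 -0.37216475  0.14850667] [ 0.62274484 -0.18237358  0.20403807] [ 0.57465875 -0.27739073  0.17852122] ((573.8655395507812, -277.5278015136719), (61.91472244262695, 187.70437622070312), 13.7105712890625)
ring 187 ((593.0050048828125, 279.2495422363281), 36.936038970947266)
cap 155 ((448.8157043457031, 25.401721954345703), 21.127500534057617) [0.44941762 0.02472383 0.12039095]
```

```bash
python3 -m crank '[{"tx":60,"ty":-18,"tz":0,"turn":1.0},{"tx":120,"ty":-36,"tz":0,"turn":2.5},{"tx":180,"ty":-54,"tz":0,"turn":2.5},{"tx":240,"ty":-70,"tz":0,"turn":2.5},{"tx":300,"ty":-88,"tz":0,"turn":2.5}]' 0 20; python3 - <<'E'
from h import *
rel(iso(-32,-80,113),13.3)
E
```

```text
time: 2.17
position: [0.5161, -0.374, 0.2416]
tool_rot: [3.12, 0.364, 0.001]
ft_force: [1.0, -1.6, 0.0]
grip_width: 0.52
grip_force: 0.0
pos [ 0.5161 -0.374   0.2416] yaw 13.3 tilt [ 0.001 -0.001 -1.   ] -> t [  9.8  -1.7 128.6] turn 0.00
```

```bash
python3 -m crank '[{"tx":10,"ty":0,"tz":0,"turn":0},{"tx":10,"ty":0,"tz":40,"turn":0},{"tx":10,"ty":0,"tz":80,"turn":0},{"tx":10,"ty":0,"tz":110,"turn":0},{"tx":10,"ty":0,"tz":128,"turn":0}]'; python3 - <<'E'
from h import *
rel(iso(-32,-80,113),13.3)
import cv2
for c in["side","top"]:
    im,d=ctrl.get_image(c); cv2.imwrite(f"pics/b_{c}.png",im[:,:,::-1])
im=cv2.imread("pics/b_side.png")[60:260,220:500];cv2.imwrite("pics/b1.png",cv2.resize(im,None,fx=2.8,fy=2.8))
E
```

```text
time: 2.8
position: [0.5232, -0.3734, 0.1114]
tool_rot: [-3.119, -0.363, 0.003]
ft_force: [-0.5, 0.5, -0.0]
grip_width: 0.019
grip_force: 0.0
pos [ 0.5232 -0.3734  0.1114] yaw 13.3 tilt [-0.002  0.001 -1.   ] -> t [ 2.8 -2.6 -1.6] turn -0.00
```

View pics/b1.png

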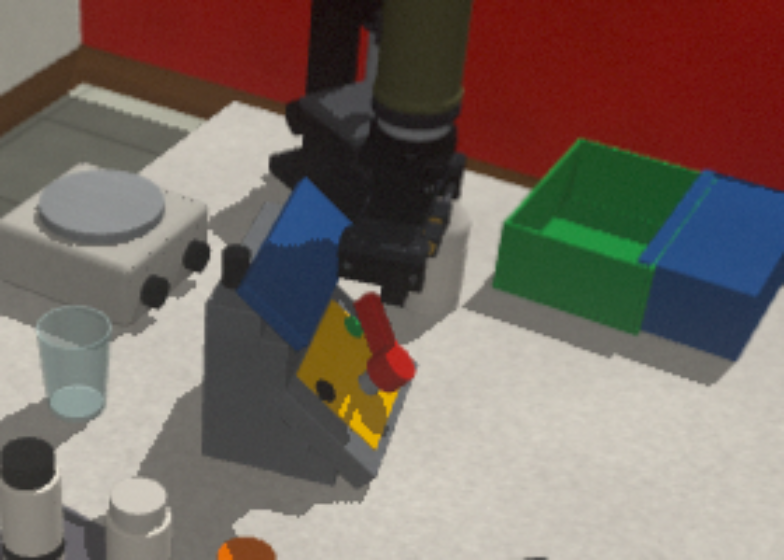

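The closed fingertips (390,290) are behind the lever on its on side, and the gripper body is clear of the visor. Next I push toward the box's +y side.

```bash
python3 -m crank '[{"tx":0,"ty":-12,"tz":0,"turn":0},{"tx":0,"ty":-24,"tz":0,"turn":0},{"tx":0,"ty":-36,"tz":0,"turn":0},{"tx":0,"ty":-46,"tz":0,"turn":0},{"tx":0,"ty":-55,"tz":0,"turn":0}]'; python3 - <<'E'
from h import *
print([ (np.round(r["xyz"],3),r["confidence"]) for r in (ctrl.get_image("side"),ctrl.mark_of("side","handle_grip"))[1]])
E
```

```text
time: 3.52
position: [0.5122, -0.3192, 0.1145]
tool_rot: [3.119, 0.365, 0.003]
ft_force: [0.8, -2.6, 1.6]
grip_width: 0.006
grip_force: 1.2
[(array([ 0.754,  0.169, -0.003]), 0.63), (array([ 0.527, -0.299,  0.107]), 0.6), (array([0.592, 0.283, 0.078]), 0.43)]
```

```bash
python3 -m crank '[{"tx":0,"ty":-10,"tz":0,"turn":0},{"tx":0,"ty":-20,"tz":0,"turn":0},{"tx":0,"ty":-30,"tz":0,"turn":0},{"tx":0,"ty":-38,"tz":0,"turn":0},{"tx":0,"ty":-38,"tz":0,"turn":0}]'; python3 - <<'E'
from h import *
print([ (np.round(r["xyz"],3),r["confidence"]) for r in (ctrl.get_image("side"),ctrl.mark_of("side","handle_grip"))[1]], iso(-28,35,98))
import cv2
im=ctrl.get_image("side")[0][60:260,220:500,::-1];cv2.imwrite("pics/c1.png",cv2.resize(im,None,fx=2,fy=2))
rel([.36,.02,.24],13.3)
E
```

```text
time: 4.25
position: [0.5064, -0.2881, 0.116]
tool_rot: [3.109, 0.361, 0.014]
ft_force: [8.0, -13.4, 0.7]
grip_width: 0.004
grip_force: 6.7
[(array([ 0.506, -0.255,  0.1  ]), 0.91), (array([ 0.748, -0.18 ,  0.   ]), 0.62)] [ 0.50334435 -0.25719568  0.098     ]
pos [ 0.5064 -0.2881  0.116 ] yaw 13.2 tilt [ 0.01 -0.01 -1.  ] -> t [ -71.  -331.9 -128.7] turn -0.01
```

View pics/c1.png

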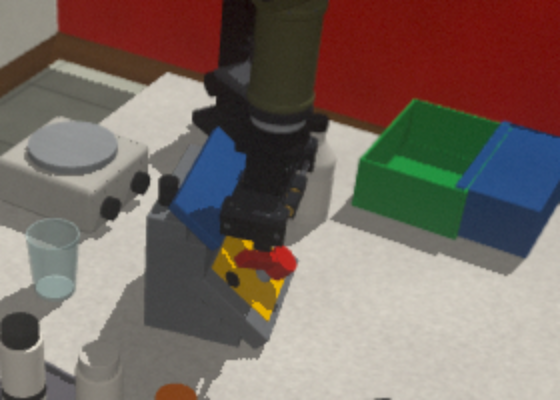

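The lever is at its off stop: its estimated grip point matches the expected off position within 3 mm, and the picture shows it up-left. Next I back off, lift and go to the bottle.

```bash
python3 -m crank '[{"tx":-6,"ty":10,"tz":0,"turn":0},{"tx":-10,"ty":10,"tz":-40,"turn":0},{"tx":-10,"ty":10,"tz":-85,"turn":0},{"tx":-10,"ty":10,"tz":-130,"turn":0},{"tx":-10,"ty":-40,"tz":-130,"turn":0}]' 20; python3 - <<'E'
from h import *
rel([.4488,.0245,.24],3)
E
```

```text
time: 5.03
position: [0.4847, -0.2481, 0.2463]
tool_rot: [3.119, 0.356, 0.006]
ft_force: [-0.1, 1.1, 0.5]
grip_width: 0.227
grip_force: 0.0
pos [ 0.4847 -0.2481  0.2463] yaw 13.0 tilt [ 0.004 -0.002 -1.   ] -> t [  26.4 -273.7    5.5] turn 2.01
```

```bash
python3 -m crank '[{"tx":5,"ty":-55,"tz":0,"turn":0.5},{"tx":10,"ty":-110,"tz":0,"turn":1},{"tx":16,"ty":-165,"tz":0,"turn":1.5},{"tx":21,"ty":-220,"tz":0,"turn":2},{"tx":26,"ty":-273,"tz":0,"turn":2}]' 87; python3 -m crank '[{"tx":0,"ty":0,"tz":0,"turn":0},{"tx":0,"ty":0,"tz":0,"turn":0}]'; python3 - <<'E'
from h import *
ctrl.get_image("wrist")
for q in["bottle_orange"]:
  for c in["wrist"]: print([(np.round(r["xyz"],3),round(r["confidence"],2)) for r in ctrl.mark_of(c,q)])
rel([.4488,.0245,.086],3)
ctrl.get_image("side");print([(np.round(r["xyz"],3),round(r["confidence"],2)) for r in ctrl.mark_of("side","handle_grip")])
E
```

```text
time: 5.65
position: [0.4442, 0.0284, 0.2422]
tool_rot: [-3.14, -0.092, 0.005]
ft_force: [0.5, 0.3, 0.2]
grip_width: 0.714
grip_force: 0.0
time: 5.9
position: [0.4454, 0.0256, 0.2425]
tool_rot: [3.14, 0.092, -0.004]
ft_force: [0.2, -0.5, -0.4]
grip_width: 0.939
grip_force: 0.0
[(array([0.448, 0.027, 0.005]), 0.59)]
pos [0.446  0.0245 0.2427] yaw 3.2 tilt [-0.002 -0.    -1.   ] -> t [  3.1   0.2 156.7] turn 0.04
[(array([ 0.51 , -0.257,  0.101]), 0.64)]
```

```bash
python3 -m crank '[{"tx":3,"ty":0,"tz":10,"turn":0},{"tx":3,"ty":0,"tz":50,"turn":0},{"tx":3,"ty":0,"tz":95,"turn":0},{"tx":3,"ty":0,"tz":135,"turn":0},{"tx":3,"ty":0,"tz":157,"turn":0}]' 87; python3 -m crank '[{"tx":0,"ty":0,"tz":0,"turn":0},{"tx":0,"ty":0,"tz":0,"turn":0},{"tx":0,"ty":0,"tz":0,"turn":0},{"tx":0,"ty":0,"tz":0,"turn":0},{"tx":0,"ty":0,"tz":0,"turn":0}]' 48 25;  python3 -m crank '[{"tx":0,"ty":0,"tz":0,"turn":0},{"tx":0,"ty":0,"tz":0,"turn":0},{"tx":0,"ty":0,"tz":0,"turn":0}]'; python3 - <<'E'
from h import *
rel([.593,.280,.25],3)
E
```

```text
time: 6.72
position: [0.4477, 0.0256, 0.0833]
tool_rot: [-3.14, -0.09, 0.006]
ft_force: [-0.9, -0.1, -0.4]
grip_width: 0.999
grip_force: 0.0
time: 7.35
position: [0.4501, 0.0253, 0.087]
tool_rot: [3.139, 0.091, 0.003]
ft_force: [-0.1, -1.8, 2.4]
grip_width: 0.59
grip_force: 25.0
time: 7.72
position: [0.4501, 0.0253, 0.0869]
tool_rot: [3.139, 0.091, 0.002]
ft_force: [-0.7, -3.4, 6.5]
grip_width: 0.589
grip_force: 25.0
pos [0.4501 0.0253 0.0869] yaw 3.3 tilt [ 0.001 -0.001 -1.   ] -> t [ 157.5 -245.8 -163.1] turn 0.06
```

```bash
python3 -m crank '[{"tx":0,"ty":0,"tz":-20,"turn":0},{"tx":0,"ty":0,"tz":-60,"turn":0},{"tx":0,"ty":0,"tz":-105,"turn":0},{"tx":0,"ty":0,"tz":-145,"turn":0},{"tx":0,"ty":0,"tz":-160,"turn":0}]'; python3 - <<'E'
from h import *
rel([.593,.280,.25],3)
E
```

```text
time: 8.35
position: [0.4499, 0.0265, 0.2475]
tool_rot: [-3.14, -0.092, -0.003]
ft_force: [-0.2, 0.1, -3.7]
grip_width: 0.59
grip_force: 25.0
pos [0.4499 0.0265 0.2475] yaw 3.3 tilt [ 0.002  0.    -1.   ] -> t [ 157.6 -244.7   -2.1] turn 0.07
```

```bash
python3 -m crank '[{"tx":20,"ty":-30,"tz":0,"turn":0},{"tx":50,"ty":-80,"tz":0,"turn":0},{"tx":85,"ty":-132,"tz":0,"turn":0},{"tx":118,"ty":-184,"tz":0,"turn":0},{"tx":145,"ty":-225,"tz":0,"turn":0}]';python3 -m crank '[{"tx":12,"ty":-20,"tz":0,"turn":0},{"tx":12,"ty":-20,"tz":0,"turn":0},{"tx":12,"ty":-20,"tz":0,"turn":0},{"tx":12,"ty":-20,"tz":0,"turn":0}]'; cat >> h.py <<'E'
import cv2
def cloud(cam):
    im,d=ctrl.get_image(cam);c=ctrl.camera_model(cam)
    o=np.array(c["orientation"]);Rc=R.from_rotvec(o) if o.size==3 else R.from_matrix(o)
    v,u=np.nonzero(d>0);q=cv2.undistortPoints(np.float32(np.c_[u,v])[:,None],np.array(c["intrinsics"]),np.array(c["dist_coeffs"]))[:,0]
    P=Rc.apply(np.c_[q,np.ones(len(q))]*d[v,u][:,None])+c["origin"]
    return im,P,cv2.cvtColor(im,cv2.COLOR_RGB2HSV)[v,u]
E
python3 - <<'E'
from h import *
rel([.593,.280,.25],3)
for cam in["top","side","wrist"]:
    im,P,h=cloud(cam)
    k=(h[:,0]<16)&(h[:,1]>150)&(abs(P[:,0]-.593)<.06)&(abs(P[:,1]-.28)<.06)&(P[:,2]>.12)
    b=(h[:,0]>100)&(h[:,0]<125)&(h[:,1]>100)&(abs(P[:,0]-.593)<.06)&(abs(P[:,1]-.28)<.06)&(P[:,2]>.075)&(P[:,2]<.13)
    print(cam,k.sum(),b.sum())
    for m in(k,b):
        if m.sum()>20: print(np.round(P[m].min(0),4),np.round(P[m].max(0),4),np.round(P[m].mean(0),4))
    for q in["bottle_orange","holder_rim"]: print(q,[(np.round(r["xyz"],3),round(r["confidence"],2)) for r in ctrl.mark_of(cam,q)[:2]])
    cv2.imwrite(f"pics/d_{cam}.png",im[:,:,::-1])
a=cv2.imread("pics/d_side.png");b=cv2.imread("pics/d_wrist.png")
cv2.imwrite("pics/d.png",cv2.resize(np.hstack([a,b]),(800,300)))
E
```

```text
time: 8.98
position: [0.5807, 0.2613, 0.2434]
tool_rot: [-3.14, -0.093, 0.007]
ft_force: [0.9, -0.6, -1.7]
grip_width: 0.595
grip_force: 25.0
time: 9.48
position: [0.5918, 0.2781, 0.2458]
tool_rot: [3.139, 0.089, -0.001]
ft_force: [-0.3, -0.5, -3.1]
grip_width: 0.596
grip_force: 25.0
pos [0.5918 0.2781 0.2458] yaw 3.2 tilt [-0.    -0.001 -1.   ] -> t [ 1.3 -1.9 -4.2] turn 0.05
top 42 27
[0.5802 0.2554 0.2762] [0.6076 0.2687 0.3313] [0.5931 0.2638 0.2821]
[0.5575 0.2549 0.076 ] [0.5679 0.2946 0.1163] [0.5628 0.2767 0.1061]
bottle_orange [(array([0.587, 0.277, 0.162]), 0.55)]
holder_rim [(array([0.596, 0.28 , 0.11 ]), 0.72), (array([0.596, 0.283, 0.074]), 0.39)]
side 361 1084
[0.5622 0.251  0.1792] [0.6044 0.3044 0.3207] [0.576  0.2821 0.246 ]
[0.5568 0.2438 0.075 ] [0.6274 0.3157 0.1167] [0.5929 0.2791 0.0935]
bottle_orange [(array([0.588, 0.277, 0.168]), 0.71), (array([ 0.533, -0.289,  0.001]), 0.23)]
holder_rim [(array([0.594, 0.278, 0.114]), 0.76)]
wrist 3503 2009
[0.5839 0.2254 0.1775] [0.6194 0.3297 0.3496] [0.6018 0.2805 0.2797]
[0.5773 0.2439 0.075 ] [0.6295 0.3158 0.1148] [0.6067 0.2823 0.0938]
bottle_orange [(array([0.589, 0.281, 0.165]), 0.81)]
holder_rim [(array([0.592, 0.282, 0.115]), 0.61)]
```

View pics/d.png

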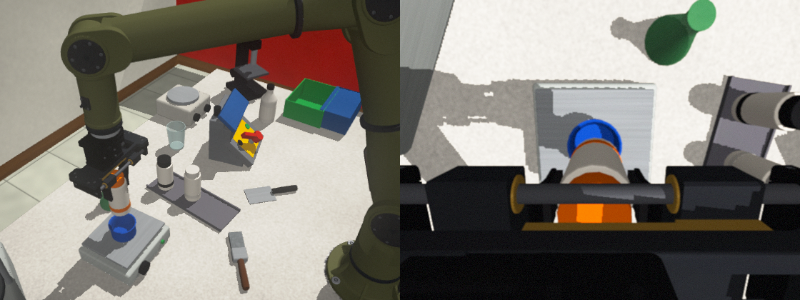

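The bottle is held upright above the ring (side panel: bottle at (120,195), ring at (122,228)). I'll fit circles to the bottle body and the ring from the same camera to get the offset between them.

```bash
python3 - <<'E'
from h import *
from scipy.optimize import least_squares
def fit(Q,r): return least_squares(lambda c:np.hypot(Q[:,0]-c[0],Q[:,1]-c[1])-r,Q[:,:2].mean(0)+[.0,0],loss="soft_l1",f_scale=.001).x
s=ctrl.get_state();print(s["position"])
for cam in["side","wrist"]:
    im,P,h=cloud(cam)
    n=(np.hypot(P[:,0]-.593,P[:,1]-.28)<.045)
    for z0,z1 in((.167,.19),(.19,.22),(.167,.22)):
        k=n&(P[:,2]>z0)&(P[:,2]<z1); 
        if k.sum()>30:print(cam,"bottle",z0,k.sum(),np.round(fit(P[k],.026),4),np.round(P[k].min(0),4))
    b=n&(h[:,0]>100)&(h[:,0]<125)&(h[:,1]>100)
    k=b&(P[:,2]>.108)&(P[:,2]<.12)
    print(cam,"rim",k.sum(),np.round([(P[k].min(0)+P[k].max(0))/2],4),cv2.minEnclosingCircle(np.float32(P[k][:,:2]*1000)))
E
```

```text
[0.5919283  0.27954381 0.24634644]
side bottle 0.167 247 [0.5902 0.2778] [0.5626 0.2608 0.1671]
side bottle 0.19 348 [0.5905 0.2781] [0.5634 0.2589 0.1901]
side bottle 0.167 595 [0.5904 0.278 ] [0.5626 0.2589 0.1671]
side rim 200 [[0.5919 0.2794 0.1116]] ((591.0588989257812, 280.3618469238281), 36.95344543457031)
wrist bottle 0.167 272 [0.6391 0.2811] [0.6007 0.2561 0.1675]
wrist bottle 0.19 740 [0.5902 0.2789] [0.5973 0.2541 0.1901]
wrist bottle 0.167 1012 [0.5902 0.2788] [0.5973 0.2541 0.1675]
wrist rim 758 [[0.6039 0.28   0.1115]] ((593.5919189453125, 279.9429016113281), 36.28649139404297)
```

```bash
python3 -m crank '[{"tx":2,"ty":-1.5,"tz":0,"turn":0},{"tx":2,"ty":-1.5,"tz":15,"turn":0},{"tx":2,"ty":-1.5,"tz":30,"turn":0},{"tx":2,"ty":-1.5,"tz":45,"turn":0},{"tx":2,"ty":-1.5,"tz":45,"turn":0}]';python3 -m crank '[{"tx":0,"ty":0,"tz":4,"turn":0},{"tx":0,"ty":0,"tz":8,"turn":0},{"tx":0,"ty":0,"tz":12,"turn":0},{"tx":0,"ty":0,"tz":15,"turn":0},{"tx":0,"ty":0,"tz":18,"turn":0}]'
```

```text
time: 10.65
position: [0.5929, 0.2804, 0.1988]
tool_rot: [3.139, 0.091, -0.006]
ft_force: [-0.1, 0.0, -2.9]
grip_width: 0.592
grip_force: 25.0
time: 11.28
position: [0.5939, 0.2813, 0.1831]
tool_rot: [3.14, 0.091, 0.0]
ft_force: [-0.5, -0.6, -3.8]
grip_width: 0.588
grip_force: 25.0
```

```bash
python3 -m crank '[{"tx":0,"ty":0,"tz":4,"turn":0},{"tx":0,"ty":0,"tz":8,"turn":0},{"tx":0,"ty":0,"tz":12,"turn":0},{"tx":0,"ty":0,"tz":16,"turn":0},{"tx":0,"ty":0,"tz":18,"turn":0}]'
```

```text
time: 11.9
position: [0.5938, 0.2812, 0.1648]
tool_rot: [3.14, 0.091, -0.001]
ft_force: [0.2, -0.0, -3.6]
grip_width: 0.596
grip_force: 25.0
```

```bash
python3 -m crank '[{"tx":0,"ty":0,"tz":2,"turn":0},{"tx":0,"ty":0,"tz":4,"turn":0},{"tx":0,"ty":0,"tz":5,"turn":0},{"tx":0,"ty":0,"tz":5,"turn":0}]'
```

```text
time: 12.4
position: [0.5938, 0.2812, 0.1602]
tool_rot: [3.14, 0.091, -0.0]
ft_force: [0.4, 0.2, -2.8]
grip_width: 0.588
grip_force: 25.0
```

```bash
python3 -m crank '[{"tx":0,"ty":0,"tz":1,"turn":0},{"tx":0,"ty":0,"tz":2,"turn":0},{"tx":0,"ty":0,"tz":2,"turn":0}]';python3 -m crank '[{"tx":0,"ty":0,"tz":1,"turn":0},{"tx":0,"ty":0,"tz":1,"turn":0}]'
```

```text
time: 12.78
position: [0.5939, 0.2812, 0.1582]
tool_rot: [3.14, 0.091, -0.0]
ft_force: [-0.9, 0.2, -3.0]
grip_width: 0.59
grip_force: 25.0
time: 13.02
position: [0.5941, 0.2813, 0.1581]
tool_rot: [3.14, 0.091, 0.001]
ft_force: [-1.9, -0.7, 2.6]
grip_width: 0.595
grip_force: 25.0
```

The bottle makes contact at the expected height (TCP 0.158 m). Release, then lift.

```bash
python3 -m crank '[{"tx":0,"ty":0,"tz":0,"turn":0},{"tx":0,"ty":0,"tz":0,"turn":0},{"tx":0,"ty":0,"tz":0,"turn":0},{"tx":0,"ty":0,"tz":0,"turn":0},{"tx":0,"ty":0,"tz":0,"turn":0}]' 80;python3 -m crank '[{"tx":0,"ty":0,"tz":-10,"turn":0},{"tx":0,"ty":0,"tz":-30,"turn":0},{"tx":0,"ty":0,"tz":-60,"turn":0},{"tx":0,"ty":0,"tz":-90,"turn":0},{"tx":0,"ty":0,"tz":-90,"turn":0}]'; python3 - <<'E'
from h import *
for cam in["side","wrist"]:
    im,P,h=cloud(cam)
    k=(h[:,0]<16)&(h[:,1]>150)&(np.hypot(P[:,0]-.593,P[:,1]-.28)<.035)
    t=k&(P[:,2]>np.percentile(P[k][:,2],90)-.004)
    print(cam,P[k].max(0),cv2.minEnclosingCircle(np.float32(P[t][:,:2]*1000)))
    print([(np.round(r["xyz"],3),round(r["confidence"],2)) for r in ctrl.mark_of(cam,"bottle_orange")[:2]])
    cv2.imwrite(f"pics/e_{cam}.png",im[:,:,::-1])
print([(np.round(r["xyz"],3),round(r["confidence"],2)) for r in ctrl.mark_of("side","handle_grip")])
a=cv2.imread("pics/e_side.png");b=cv2.imread("pics/e_wrist.png")
cv2.imwrite("pics/e.png",cv2.resize(np.hstack([a,b]),(800,300)))
rel([*iso(-32,80,0)[:2],.25],13.3)
E
```

```text
time: 13.65
position: [0.5939, 0.2813, 0.1572]
tool_rot: [3.14, 0.091, 0.0]
ft_force: [-0.5, 0.5, 0.6]
grip_width: 0.915
grip_force: 0.0
time: 14.28
position: [0.5953, 0.2827, 0.252]
tool_rot: [-3.137, -0.091, -0.01]
ft_force: [0.3, 1.1, 0.3]
grip_width: 0.92
grip_force: 0.0
side [0.61170077 0.30215311 0.19409907] ((591.3611450195312, 281.54022216796875), 22.269927978515625)
[(array([0.59 , 0.28 , 0.077]), 0.59)]
wrist [0.62127016 0.30722295 0.35008027] ((601.5370483398438, 280.6000061035156), 29.381759643554688)
[(array([0.591, 0.282, 0.073]), 0.88), (array([0.553, 0.021, 0.002]), 0.24)]
[(array([ 0.508, -0.258,  0.098]), 0.92), (array([0.554, 0.018, 0.002]), 0.42)]
pos [0.5934 0.2809 0.2462] yaw 3.3 tilt [-0.002 -0.001 -1.   ] -> t [-132.7  488.2   -3.2] turn -1.99
```

View pics/e.png

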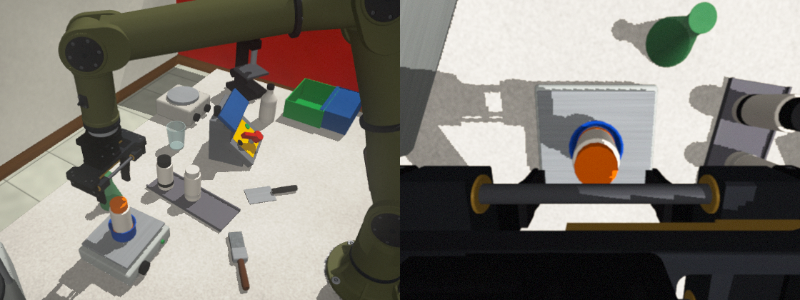

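The bottle stands upright in the ring (side panel (122,215)). Its top is at 0.192–0.194 m against 0.192 expected, and the handle is still off. Next I move to the lever's +y side with closed fingers.

```bash
python3 -m crank '[{"tx":-10,"ty":30,"tz":0,"turn":0},{"tx":-30,"ty":85,"tz":0,"turn":-0.5},{"tx":-45,"ty":140,"tz":0,"turn":-1},{"tx":-60,"ty":195,"tz":0,"turn":-1.5},{"tx":-75,"ty":250,"tz":0,"turn":-2}]' 0;python3 - <<'E'
from h import *
rel([*iso(-32,80,0)[:2],.25],13.3)
E
```

```text
time: 15.15
position: [0.5325, 0.0254, 0.2465]
tool_rot: [3.12, 0.367, -0.002]
ft_force: [1.3, 0.5, 0.2]
grip_width: 0.433
grip_force: 0.0
pos [0.5325 0.0254 0.2465] yaw 13.4 tilt [-0.001 -0.    -1.   ] -> t [-97.5 223.1  -3.5] turn 0.02
```

```bash
python3 -m crank '[{"tx":-25,"ty":50,"tz":0,"turn":0},{"tx":-50,"ty":105,"tz":0,"turn":0},{"tx":-75,"ty":160,"tz":0,"turn":0},{"tx":-97,"ty":213,"tz":0,"turn":0},{"tx":-97,"ty":223,"tz":0,"turn":0}]';python3 -m crank '[{"tx":0,"ty":0,"tz":0,"turn":0},{"tx":0,"ty":0,"tz":0,"turn":0}]';python3 - <<'E'
from h import *
rel(iso(-32,80,113),13.3)
E
```

```text
time: 15.78
position: [0.4881, -0.2174, 0.2461]
tool_rot: [3.121, 0.351, -0.004]
ft_force: [0.2, 0.3, -1.5]
grip_width: 0.01
grip_force: 0.0
time: 16.02
position: [0.491, -0.2097, 0.247]
tool_rot: [-3.119, -0.37, 0.0]
ft_force: [-0.1, 0.3, 0.7]
grip_width: 0.004
grip_force: 0.0
pos [ 0.491  -0.2097  0.247 ] yaw 13.5 tilt [-0.     0.001 -1.   ] -> t [ -2.7   4.1 134. ] turn 0.04
```

```bash
python3 -m crank '[{"tx":-3,"ty":2,"tz":20,"turn":0},{"tx":-3,"ty":2,"tz":60,"turn":0},{"tx":-3,"ty":2,"tz":100,"turn":0},{"tx":-3,"ty":2,"tz":125,"turn":0},{"tx":-3,"ty":2,"tz":133,"turn":0}]';python3 -m crank '[{"tx":0,"ty":10,"tz":0,"turn":0},{"tx":0,"ty":22,"tz":0,"turn":0},{"tx":0,"ty":34,"tz":0,"turn":0},{"tx":0,"ty":46,"tz":0,"turn":0},{"tx":0,"ty":55,"tz":0,"turn":0}]';python3 - <<'E'
from h import *
rel(iso(-32,-12,113),13.3)
E
```

```text
time: 16.65
position: [0.4876, -0.2124, 0.1128]
tool_rot: [-3.118, -0.369, 0.003]
ft_force: [-0.5, 0.0, 1.5]
grip_width: 0.006
grip_force: 0.0
time: 17.27
position: [0.5019, -0.2689, 0.1157]
tool_rot: [3.119, 0.365, 0.003]
ft_force: [-0.2, 1.9, 0.8]
grip_width: 0.006
grip_force: 1.2
pos [ 0.5019 -0.2689  0.1157] yaw 13.3 tilt [ 0.002 -0.001 -1.   ] -> t [-0.2 35.9  2.7] turn 0.01
```

```bash
python3 -m crank '[{"tx":0,"ty":10,"tz":0,"turn":0},{"tx":0,"ty":20,"tz":0,"turn":0},{"tx":0,"ty":30,"tz":0,"turn":0},{"tx":0,"ty":34,"tz":0,"turn":0},{"tx":0,"ty":34,"tz":0,"turn":0}]';python3 -m crank '[{"tx":-6,"ty":-10,"tz":0,"turn":0},{"tx":-10,"ty":-10,"tz":-40,"turn":0},{"tx":-10,"ty":-10,"tz":-85,"turn":0},{"tx":-10,"ty":-10,"tz":-130,"turn":0},{"tx":-10,"ty":-10,"tz":-130,"turn":0}]'; python3 - <<'E'
from h import *
for cam in["side","top"]:
    im=ctrl.get_image(cam)[0];cv2.imwrite(f"pics/f_{cam}.png",im[:,:,::-1])
    for q in["handle_grip","bottle_orange","bottle_white","bottle_black","beaker","flask","reagent"]:
        print(cam,q,[(np.round(r["xyz"],3).tolist(),round(r["confidence"],2)) for r in ctrl.mark_of(cam,q)[:1]])
print(iso(-28,-35,98))
a=cv2.imread("pics/f_side.png")[60:260,220:500];cv2.imwrite("pics/f.png",cv2.resize(a,None,fx=2,fy=2))
E
```

```text
time: 17.9
position: [0.5077, -0.2975, 0.1136]
tool_rot: [-3.113, -0.365, 0.005]
ft_force: [-3.4, 10.8, 5.1]
grip_width: 0.002
grip_force: 4.8
time: 18.52
position: [0.4976, -0.2965, 0.2485]
tool_rot: [3.114, 0.361, 0.008]
ft_force: [0.3, -0.5, -0.8]
grip_width: 0.007
grip_force: 0.0
side handle_grip [([0.523, -0.328, 0.099], 0.86)]
side bottle_orange [([0.593, 0.279, 0.079], 0.62)]
side bottle_white [([0.554, 0.006, 0.008], 0.95)]
side bottle_black [([0.651, 0.02, 0.007], 0.95)]
side beaker [([0.75, -0.18, 0.0], 0.8)]
side flask [([0.754, 0.168, -0.002], 0.76)]
side reagent [([0.549, -0.519, -0.002], 0.9)]
top handle_grip []
top bottle_orange [([0.589, 0.277, 0.075], 0.86)]
top bottle_white [([0.549, 0.01, 0.006], 0.7)]
top bottle_black [([0.653, 0.014, 0.007], 0.76)]
top beaker []
top flask [([0.747, 0.169, 0.002], 0.59)]
top reagent [([0.545, -0.518, -0.0], 0.94)]
[ 0.51909093 -0.32540158  0.098     ]
```

View pics/f.png

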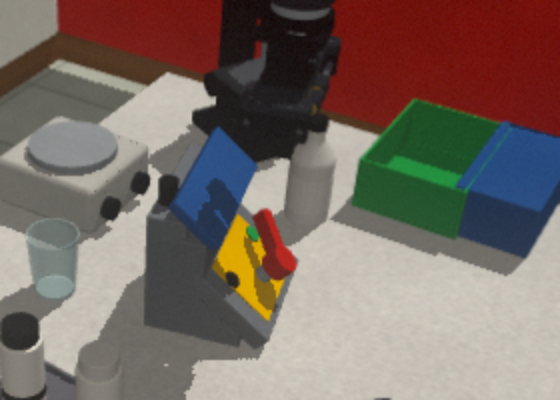

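The lever is back at on (its tip at (265,215), beside the green dot). The arm is clear, the orange bottle is seated, and nothing else has moved.

```bash
python3 -c "
from bench import ctrl
print(ctrl.close_job())"
```

```text
the job is handed in; nothing more can be done
None
```

The job is handed in: I turned the isolator off, set the orange-capped bottle fully home in the holder ring and released it, then turned the isolator back on; final camera readings show the other bottles and glassware where they started (no pass/fail verdict was returned).

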